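# Shift the wax-turning spindle into the blue gear

## Task

Change gear on the green bench spindle: without gripping the lever, push its black knob with the fingers through the gate - out of the middle column, across the neutral channel and fully home to the end of the slot beside the blue dot - without going into any slot beside another dot on the way. Leave it there with the hand clear, and leave everything else on the bench where it is; nothing is gripped or lifted.

Things in the scene. Friction and masses are not known exactly. Their poses are not given: they have to be found in the camera images.
- gearbox: Green gearbox of a bench spindle, fixed to the bench, 200 mm along its x, 170 mm along its y, top at 138 mm; base flange 220 by 200 mm. Origin: centre of its underside, at bench height. Its x points away from the robot at yaw 0, its y to the robot's left; it may be turned up to 0.4 rad either way.
- wheel_centre (a point): Centre of the spindle's black rubber wheel, 150 mm across, 30 mm thick, 130 mm to the left (+y) of the gearbox's origin, top 160 mm above the bench. Left of it sits a blue wax blank 54 mm across, ending 213 mm from the origin.
- gate_centre (a point): Centre of the upper face of the aluminium gate plate, 112 by 112 mm, 150 mm above the bench, axes as the gearbox. Three slots 14 to 15 mm wide run along x with centre lines at y = -24, 0, +24 mm, joined at x = 0 by the neutral cross channel along y, 18 mm wide. Walls between are solid, with round noses. The four outer slot ends have a coloured dot beside them, the middle ones none.
- dot_blue: Blue disc 22 mm across, 1.5 mm thick, on the gate plate (underside 150 mm above the bench). In the gearbox's frame at x = +22 or -22 mm, y = +43 or -43 mm: it marks the wanted slot, the half of the outer column (y = +24 or -24 mm) with the same signs of x and y. Red, yellow and green dots lie at the other three places; which is where changes.
- lever_knob (a point): Centre of the lever's black knob, 36 by 36 mm (square to the gearbox when upright), 40 mm high, white spot on top, on a 10 mm steel stem. The stem pivots 40 mm above the bench over the gearbox's origin, 175 mm below this point; upright the centre is 215 mm, the top 235 mm above the bench. At full travel the centre is 38 mm off, each way. Stays where left; takes 2 to 4 N to move.
- lever_fore (a joint): Lever tilt along the gearbox's x, rad: 0 neutral, +0.222 far slot ends, -0.222 near slot ends (hard stops). Knob centre x = 175 mm * sin of it, in the gearbox's frame. Can leave 0 only within a column. Starts in the middle column, anywhere from -0.2 to +0.2.
- lever_side (a joint): Lever tilt along the gearbox's y, rad: 0 middle column, +0.222 left (+y) column, -0.222 right (-y) column (hard stops). Knob centre y = 175 mm * sin of it, in the gearbox's frame. Can change only while lever_fore is within about 0.035 of 0 (neutral); the round noses guide a stem that is a little off.
- wax_ring_mid (a point): Bystander: small blue wax ring, 28 mm across, 10 mm high, loose on the far part of the gearbox's top. This point is its centre.
- wax_block_center (a point): Bystander: blue wax cylinder, 54 mm across, 75 mm high, standing to the right of the gearbox. Its centre.
- spring_clamp_mid (a point): Bystander: black spring clamp, 130 mm long, 22 mm high, lying to the right of the gearbox. Its centre.
- scraper_grip (a point): Bystander: red-handled hand tool lying near the left front of the gearbox. Middle of its handle.

How it is judged:
By the outcome, as a careful person would: the job done as asked, in the order asked, and still so for the second after the job is handed in, with the robot touching nothing.
It also fails if it takes over 51 s, if anything falls off the work surface, if the arm or the gripper's body presses on something with over 40 N, if the wrist force passes 120 N, or if a joint passes its speed limit or range.

## Robot

A 6-joint arm with a two-finger parallel gripper is mounted at the origin on the work surface. World frame = base frame: x ahead of the robot, y to its left, z up, the work surface at z = 0. Lengths are in mm, angles in degrees, forces in N, time in s.
With the tool pointing down it reaches from about 300 to 850 mm from the base axis. Payload 4.2 kg.
Tool frame: the origin (TCP) lies on the centre line of the jaws, within the pads' length; the fingertips stand 14 mm ahead of it and the grasp point (between the pads) lies 5 mm behind it; z points along the fingers, y is the line along which they close (so a half turn about z gives the same grasp; the last joint's range is limited). The gripper opens to 91 mm and grips with 3 to 60 N. Pads are 32 mm wide; open, the fingers measure 118 mm over their backs; the gripper's body (76 mm by 178 mm) begins 60 mm behind the grasp point.
Start: joints at [72.938, 18.312, 89.639, -0, 72.044, -1.146], TCP at [157.69, 552.97, 227.976] pointing down, gripper open.
Joint ranges: [-177.97, 177.97], [-48.28, 115.42], [12.27, 149.76], [-77.06, 257.06], [2.81, 150.46], [-146.56, 146.56]. Speed limits (degrees/s): [147.25, 147.25, 180, 180, 180, 180].

## Interface

Orientations are given as [roll, pitch, yaw] about the fixed x, y, z axes, in that order (R = Rz(yaw) Ry(pitch) Rx(roll)).
In Python, from workcell import env gives the robot as it stands.
- The arm moves only by the tool arm_command, never from a script. Its argument "motion" is a list of rows, each an object with "offset": the shift along the tool's x, y, z in m, a list of three; "spin": the turn about the tool's z in rad. In form: [{"offset": [tx, ty, tz], "spin": spin}, ...]. A call has 1 to 5 rows; each row shifts and turns the commanded pose from where the row before left it, along the tool's axes as they then stand; what a row does not reach is not made up. A row lasts 1/8 s, in which the tool goes at most 62.5 mm and 10.7 degrees, less where a joint would pass 70% of its speed; a pose out of reach is approached as far as the arm can. A call with a gripper value outside its range is refused whole. "jaw" is the finger opening in m, from 0 to 0.0912, set as the call begins (left out, the last holds). The fingers move at their own pace and stop on an object; "newtons" is the grip in N (left out, the last holds). Time passes only in rows, so rows that do not move let the fingers close. It gives the time, the measured TCP pose, the force, the opening and the grip force at its end, in the units of the state.
- env.state(): the state, without advancing time (a new reading comes with each control period).
- env.grab_frame(name): name is "scene" or "top"; returns (picture, depth): 400x640x3 uint8, blue, green, red; 400x640 float32, mm along the optical axis (not along the pixel's ray), 0 where there is no reading.
- env.camera_model(name): a dict with "fx", "fy", "cx", "cy" (pixels), "k1" (the pictures are not rectified: a ray, as slopes to the right and down, at radius r is drawn at 1 + k1 r^2 times it, then the intrinsics apply), "eye" and "rotation" of the camera in the world. Camera axes: x right, y down, z forward; pixel columns grow to the right and rows downward; lengths in mm; the calibration is good to about 2 mm. A picture is of the moment at which its call begins. camera_model takes no time and is no camera call.
- env.job_done(): hands the job in; it is judged then, once.
Trained networks look in the newest picture that a camera, given by its name, has taken for a name from the list of things; names that differ only in an ending like _2 or _b are one class to them, and where a whole thing is asked for, a point or a joint stands for the part that bears it (a point fixed in the world has none). Each returns a list of dicts, best first, with "score" (0 to 1); they miss things now and then, are a little off and sometimes report something else, mostly with a low value. They report only what shows in the picture. A call takes as long as a camera call.
- env.boxes_of(camera, target): "bbox" ([left, top, right, bottom] in pixels, round what is visible of it).
- env.pinpoint(camera, target): "location" ([column, row] in pixels: a listed point, or the origin of a listed thing).
The state is a dict: "time_s": time; "qpos": joint angles; "qvel": joint speeds; "effort": joint torques, N m; "ee_pos": TCP position; "ee_rot": TCP orientation; "force": force on the tool from outside, world axes, zero at the start; "torque": the same for the moment, N m; "gripper_width": finger opening in mm; "gripper_force": force on a finger pad.
Only numpy, scipy, OpenCV 4.12 (cv2) and the standard library are available. Lean on these libraries where they do the work, as an engineer would, in place of code of your own. Each camera call takes 0.05 s, during which the arm holds its last target. There are 200 camera calls.

## Working session

There is one attempt and no reset: what is moved stays moved. The work goes in short steps, Python scripts to look and compute and a tool call to move; the robot and the scene stay as the last step left them, time stands still between calls to the robot, and variables do not carry over. Pictures are saved under pics/ and viewed, at most 11 in all, crops included, and the job is handed in when it is done.

Besides the shell and the picture viewer there is one more tool, called as a command line: name --argument value ..., lists and objects as JSON in quotes. arm_command: Moves the arm, as the interface text tells. Its arguments: {"type":"object","properties":{"motion":{"type":"array"},"jaw":{"type":"number"},"newtons":{"type":"number"}},"required":["motion"]}

```bash
mkdir -p pics; cat > h.py <<'E'
import numpy as np, cv2
from workcell import env
def ray(cam,uv):
    m=env.camera_model(cam)
    K=np.array([[m['fx'],0,m['cx']],[0,m['fy'],m['cy']],[0,0,1.]])
    p=cv2.undistortPoints(np.array([[uv]],float),K,np.array([m['k1'],0,0,0,0.]))[0,0]
    return np.array(m['eye'],float),np.array(m['rotation'],float)@np.array([p[0],p[1],1.])
def atz(cam,uv,z):
    e,d=ray(cam,uv); return e+d*(z-e[2])/d[2]
E
python3 - <<'E'
from h import *
print(env.state()); print(env.camera_model('top'),env.camera_model('scene'))
a,da=env.grab_frame('top');b,db=env.grab_frame('scene')
cv2.imwrite('pics/top.png',a);cv2.imwrite('pics/scene.png',b)
Z={'gearbox':0,'wheel_centre':145,'gate_centre':150,'dot_blue':150,'lever_knob':215,'wax_ring_mid':143,'wax_block_center':37,'spring_clamp_mid':11,'scraper_grip':10}
for n,z in Z.items():
  for c in('top','scene'):
    for r in env.pinpoint(c,n)[:2]: print(n,c,round(r['score'],2),np.round(r['location'],1),np.round(atz(c,r['location'],z),1))
E
```

```text
{'time_s': 0.0, 'qpos': array([ 7.29385594e+01,  1.83498490e+01,  8.97075551e+01, -2.89448556e-03,
        7.20436537e+01, -1.14670471e+00]), 'qvel': array([ 0.00524908, -0.0266464 , -0.04576424, -0.11813163,  0.13522834,
       -0.05945051]), 'effort': array([ 2.76925595e-03, -4.12465811e+01, -2.31981969e+01,  7.29420106e-02,
        4.56075592e-02, -1.44909804e-04]), 'ee_pos': array([157.54584333, 552.48311503, 227.13044383]), 'ee_rot': array([-1.79898907e+02,  7.28958753e-04,  1.64086160e+02]), 'force': array([ 0.30348309, -0.7117817 ,  0.19378736]), 'torque': array([ 0.03060132,  0.00795073, -0.03107012]), 'gripper_force': 0.0, 'gripper_width': 91.20981562250448}
{'fx': 455.1801834383046, 'fy': 455.1801834383046, 'cx': 319.2888002162879, 'cy': 198.70198348543184, 'k1': -0.03745379617753365, 'eye': array([ 419.06313932,  -30.33796576, 1199.58630602]), 'rotation': array([-1.72305770e+02,  7.08865647e-02, -9.00371272e+01])} {'fx': 387.1077347918733, 'fy': 387.1077347918733, 'cx': 323.2788362064868, 'cy': 201.55302209840457, 'k1': 0.02509703642032207, 'eye': array([ 844.17171634, -792.91165135,  775.26409561]), 'rotation': array([-127.91085951,    0.53137853,   19.18147033])}Traceback (most recent call last):
  File "<stdin>", line 8, in <module>
  File "h.py", line 9, in atz
    e,d=ray(cam,uv); return e+d*(z-e[2])/d[2]
                                         ~^^^
IndexError: invalid index to scalar variable.
```

```bash
sed -i "s/np.array(m\['rotation'\],float)@np/Rotation.from_euler('xyz',m['rotation'],degrees=True).as_matrix()@np/; 1a from scipy.spatial.transform import Rotation" h.py
python3 - <<'E'
from h import *
Z={'gearbox':0,'wheel_centre':145,'gate_centre':150,'dot_blue':150,'lever_knob':215,'wax_ring_mid':143,'wax_block_center':37,'spring_clamp_mid':11,'scraper_grip':10}
for n,z in Z.items():
  for c in('top','scene'):
    for r in env.pinpoint(c,n)[:2]: print(n,c,round(r['score'],2),np.round(r['location'],1),np.round(atz(c,r['location'],z),1))
E
```

```text
gearbox top 0.68 [332.1 203. ] [569.6 -63.    0. ]
gearbox scene 0.83 [320.5 247.8] [572.7 -58.4   0. ]
wheel_centre top 0.94 [278.9 208.6] [538.3  65.1 145. ]
wheel_centre scene 0.73 [287.3 286.8] [ 596.4 -324.7  145. ]
wheel_centre scene 0.57 [327.2 193.8] [571.6   5.4 145. ]
gate_centre top 0.91 [330.9 190.5] [580.1 -56.2 150. ]
gate_centre scene 0.93 [322.1 205.7] [577.7 -54.  150. ]
gate_centre scene 0.29 [335.5 198.3] [601.1 -12.9 150. ]
dot_blue top 0.4 [310.1 186. ] [590.8  -7.7 150. ]
dot_blue scene 0.53 [331.7 197.6] [590.5 -13.2 150. ]
lever_knob top 0.83 [332.1 182.3] [588.4 -57.3 215. ]
lever_knob scene 0.74 [325.1 184.1] [583.9 -46.6 215. ]
wax_ring_mid top 0.46 [321.2 156.2] [663.6 -33.7 143. ]
wax_ring_mid scene 0.65 [322.6 208.4] [579.7 -55.9 143. ]
wax_ring_mid scene 0.47 [351.1 204. ] [644.8 -14.7 143. ]
wax_block_center top 0.72 [404.6 207.3] [ 553.6 -248.5   37. ]
wax_block_center scene 0.91 [290.6 286.9] [ 561.6 -242.2   37. ]
spring_clamp_mid top 0.78 [402.2 142.9] [ 730.6 -251.6   11. ]
spring_clamp_mid scene 0.9 [363.7 314.4] [ 745.1 -242.8   11. ]
scraper_grip top 0.71 [285.7 283.4] [359.6  57.7  10. ]
scraper_grip scene 0.55 [268.8 201.9] [348.9  75.5  10. ]
scraper_grip scene 0.35 [290.1 288.3] [ 551.9 -226.6   10. ]
```

View pics/top.png

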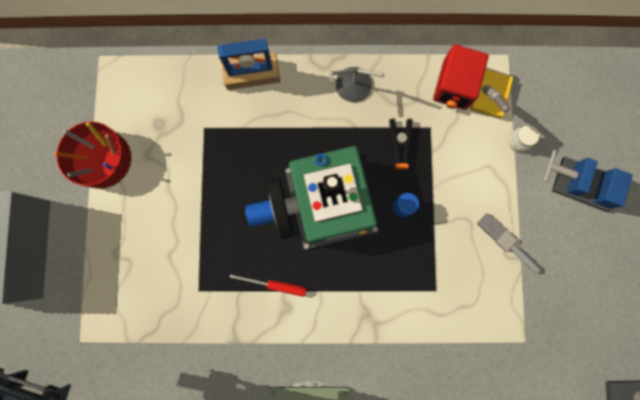

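View pics/scene.png

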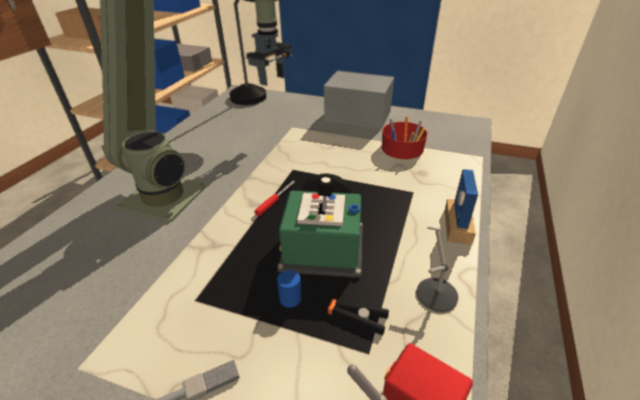

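The top view shows the gearbox near (332,200), turned a little; the knob's white spot is at about (331,182). The blue dot is at about (312,187), far left of the plate. The red dot is at (317,205). I'll zoom in to check the dots and refine the yaw.

```bash
python3 - <<'E'
from h import *
a=cv2.imread('pics/top.png');b=cv2.imread('pics/scene.png')
A=cv2.resize(a[140:250,280:390],(550,550),interpolation=cv2.INTER_CUBIC)
cv2.imwrite('pics/z.png',A)
hsv=cv2.cvtColor(a,cv2.COLOR_BGR2HSV)
R={'blue':(100,125,100),'red':(172,180,100),'red0':(0,8,100),'yellow':(18,35,100),'green':(50,85,100)}
for n,(l,h,s) in R.items():
  m=cv2.inRange(hsv,(l,s,60),(h,255,255)); m[:, :300]=0;m[:150]=0;m[230:]=0;m[:,370:]=0
  k,_,st,c=cv2.connectedComponentsWithStats(m)
  for i in range(1,k):
    if st[i,4]>8: print(n,st[i,4],c[i].round(1),atz('top',c[i],151)[:2].round(1))
g=cv2.inRange(hsv,(0,0,170),(180,70,255));g[:150]=0;g[225:]=0;g[:,:298]=0;g[:,372:]=0
pts=np.argwhere(g)[:,::-1].astype(float)
P=np.array([atz('top',p,150)[:2] for p in pts],np.float32)
k=np.abs(P-[578,-56]).max(1)<80;print(cv2.minAreaRect(P[k]))
E
```

```text
blue 95 [320.4 159. ] [655.  -31.8]
blue 45 [312.3 187.1] [588.1 -12.8]
red0 71 [316.7 205. ] [545.9 -23.1]
yellow 73 [348.  178.3] [608.8 -96.3]
green 2211 [336.3 193.1] [573.8 -68.7]
green 15 [320.1 159.5] [653.9 -31.2]
green 39 [352.7 196.5] [ 565.9 -106.8]
((577.1736450195312, -59.08325958251953), (112.70036315917969, 112.24620819091797), 13.660183906555176)
```

View pics/z.png

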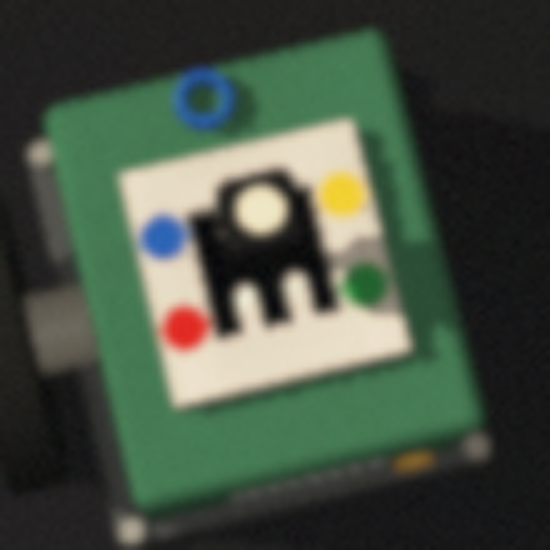

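The zoomed view shows blue at the far left of the plate, red near left, yellow far right and green near right. The knob's spot, at crop (261,209), puts the knob about 8 mm to the far side in the middle column. Gearbox origin is about (577.2,-59.5), with yaw about 13.65°. My plan is to close the fingers, turn the tool to yaw 103.65 (tool x = gear +y, tool y = gear +x), and approach from above.

arm_command --motion '[{"offset":[0,0,-0.04],"spin":0},{"offset":[0,0,-0.035],"spin":0.1},{"offset":[0,0,0],"spin":0.16},{"offset":[0,0,0],"spin":0.16},{"offset":[0,0,0],"spin":0.16}]' --jaw 0

```text
time_s: 1.68
ee_pos: [157.7, 552.9, 303.1]
ee_rot: [180.0, -0.0, 130.5]
force: [-0.1, 0.3, -0.9]
gripper_width: 44.0
gripper_force: 0.0
```

arm_command --motion '[{"offset":[0,0,0],"spin":0.16},{"offset":[0,0,0],"spin":0.16},{"offset":[0,0,0],"spin":0.154},{"offset":[0,0,0],"spin":0},{"offset":[0,0,0],"spin":0}]'

```text
time_s: 2.3
ee_pos: [157.7, 553.0, 303.0]
ee_rot: [180.0, -0.0, 103.8]
force: [0.7, 0.5, 0.0]
gripper_width: 0.6
gripper_force: 0.0
```

arm_command --motion '[{"offset":[-0.02,0.009,0],"spin":0},{"offset":[-0.04,0.018,0],"spin":0},{"offset":[-0.04,0.018,0],"spin":0},{"offset":[-0.04,0.018,0],"spin":0},{"offset":[-0.04,0.018,0],"spin":0}]'

```text
time_s: 2.92
ee_pos: [280.0, 394.9, 303.1]
ee_rot: [180.0, 0.0, 103.7]
force: [0.1, -0.3, -0.4]
gripper_width: 0.3
gripper_force: 0.0
```

arm_command --motion '[{"offset":[-0.044,0.02,0],"spin":0},{"offset":[-0.044,0.02,0],"spin":0},{"offset":[-0.044,0.02,0],"spin":0},{"offset":[-0.044,0.02,0],"spin":0},{"offset":[-0.044,0.02,0],"spin":0}]'

```text
time_s: 3.55
ee_pos: [428.7, 204.6, 303.2]
ee_rot: [180.0, 0.0, 103.7]
force: [0.3, 0.4, -0.2]
gripper_width: 0.5
gripper_force: 0.0
```

arm_command --motion '[{"offset":[-0.044,0.02,0],"spin":0},{"offset":[-0.044,0.02,0],"spin":0},{"offset":[-0.044,0.02,0],"spin":0},{"offset":[-0.044,0.02,0],"spin":0},{"offset":[-0.044,0.02,0],"spin":0}]'

```text
time_s: 4.18
ee_pos: [577.6, 14.6, 303.2]
ee_rot: [-180.0, 0.0, 103.7]
force: [1.6, 0.0, 0.1]
gripper_width: 0.7
gripper_force: 0.0
```

arm_command --motion '[{"offset":[-0.042,0.022,0],"spin":0},{"offset":[-0.03,0.015,0],"spin":0},{"offset":[0,0,0],"spin":0}]'

```text
time_s: 4.55
ee_pos: [630.7, -47.1, 302.1]
ee_rot: [-179.9, 0.0, 103.5]
force: [-0.3, 0.7, -0.4]
gripper_width: 0.5
gripper_force: 0.0
```

```bash
cat >> h.py <<'E'
O=np.array([577.2,-59.5]);Y=np.radians(13.65)
G=np.array([[np.cos(Y),np.sin(Y)],[-np.sin(Y),np.cos(Y)]])
def g(p): return (G@(np.array(p)[:2]-O)).round(1)
def spot(name,save=None):
    "gear xy of white spot, knob centre derived; and tcp"
    a,d=env.grab_frame('top')
    if save: cv2.imwrite(save,cv2.resize(a[130:250,270:390],(600,600),interpolation=cv2.INTER_CUBIC))
    s=env.state(); print('tcp gear',g(s['ee_pos']),s['ee_pos'].round(1),s['ee_rot'].round(1),s['force'].round(1),s['time_s'])
    for c in('top','scene'):
        if c=='scene': env.grab_frame(c)
        for r in env.pinpoint(c,'lever_knob')[:1]: print(c,round(r['score'],2),np.round(r['location'],1),'knob gear',g(atz(c,r['location'],214)))
E
python3 -c "
from h import *
print('white spot init @234:',g(atz('top',[332.2,181.8],234)))
spot('x','pics/a1.png')"
```

```text
white spot init @234: [9.3 0.3]
tcp gear [54.5  1. ] [630.  -45.7 302.4] [-179.9   -0.   103.6] [ 0.1 -0.1 -0.7] 4.6
top 0.16 [329.2 190.6] knob gear [-4.9 10. ]
scene 0.66 [325.1 186.3] knob gear [10.3  3. ]
```

View pics/a1.png

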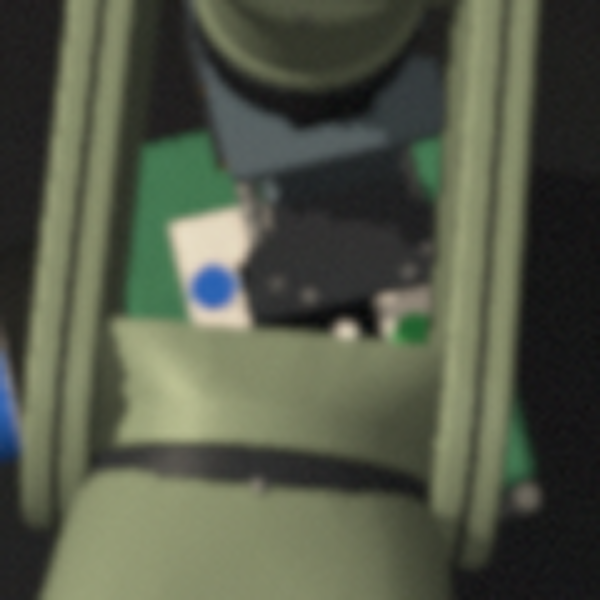

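The top view is blocked by the arm, so I'll use force feedback and the scene camera. Next I descend beyond the knob's far face, then push toward neutral in small steps.

arm_command --motion '[{"offset":[0,0,0.03],"spin":0},{"offset":[0,0,0.03],"spin":0},{"offset":[0,0,0.022],"spin":0},{"offset":[0,0,0],"spin":0}]'

```text
time_s: 5.25
ee_pos: [628.9, -43.2, 219.7]
ee_rot: [-179.8, -0.1, 103.8]
force: [-0.0, 0.2, 0.3]
gripper_width: 0.7
gripper_force: 0.0
```

arm_command --motion '[{"offset":[0,-0.005,0],"spin":0},{"offset":[0,-0.004,0],"spin":0},{"offset":[0,0,0],"spin":0}]'

```text
time_s: 5.62
ee_pos: [621.7, -46.3, 222.0]
ee_rot: [179.9, 0.0, 103.7]
force: [0.2, 0.3, 1.2]
gripper_width: 0.5
gripper_force: 0.0
```

arm_command --motion '[{"offset":[0,-0.002,0],"spin":0},{"offset":[0,-0.002,0],"spin":0}]'

```text
time_s: 5.88
ee_pos: [617.8, -47.2, 221.0]
ee_rot: [180.0, -0.0, 103.7]
force: [0.1, -0.3, 0.2]
gripper_width: 0.4
gripper_force: 0.0
```

arm_command --motion '[{"offset":[0,-0.002,0],"spin":0},{"offset":[0,-0.002,0],"spin":0}]'

```text
time_s: 6.12
ee_pos: [614.6, -48.0, 221.1]
ee_rot: [179.9, 0.0, 103.7]
force: [1.4, 0.8, 0.3]
gripper_width: 0.5
gripper_force: 1.2
```

```bash
python3 -c "
from h import *
spot('x')
a,_=env.grab_frame('scene');cv2.imwrite('pics/s1.png',cv2.resize(a[150:250,260:380],(720,600),interpolation=cv2.INTER_CUBIC))"
```

```text
tcp gear [38.7  2.3] [614.3 -48.1 221.2] [179.9   0.  103.7] [ 1.5  1.3 -0.5] 6.175
scene 0.75 [326.2 184.2] knob gear [12.2 12.2]
```

View pics/s1.png

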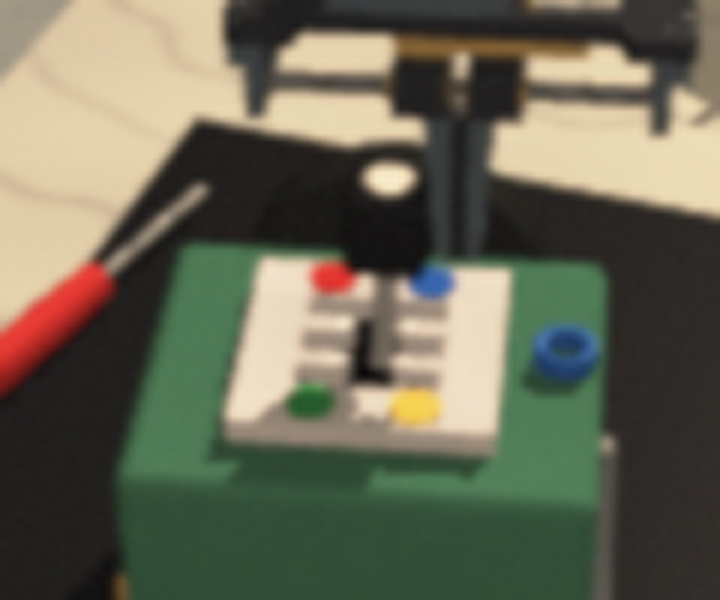

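The scene crop shows the closed fingers touching the knob's far face, with the knob spot at about (390,178) and the stem just beyond the neutral channel. I'll push 8 mm toward neutral.

arm_command --motion '[{"offset":[0,-0.002,0],"spin":0},{"offset":[0,-0.002,0],"spin":0},{"offset":[0,-0.002,0],"spin":0},{"offset":[0,-0.001,0],"spin":0},{"offset":[0,0,0],"spin":0}]'

```text
time_s: 7.0
ee_pos: [606.9, -49.8, 220.9]
ee_rot: [-180.0, -0.0, 103.7]
force: [1.4, -0.3, 1.3]
gripper_width: 0.5
gripper_force: 1.0
```

```bash
cat >> h.py <<'E'
def sspot(save=None,grab=True):
    a=env.grab_frame('scene')[0] if grab else cv2.imread('pics/scene.png')
    if save: cv2.imwrite(save,cv2.resize(a[150:250,260:380],(720,600),interpolation=cv2.INTER_CUBIC))
    r=a[165:200,300:350].astype(int); w=(r.min(2)>120).astype(np.uint8)
    k,_,st,c=cv2.connectedComponentsWithStats(w)
    for i in range(1,k):
        if 15<st[i,4]<120:
            p=c[i]+[300,165]; print('spot',st[i,4],p.round(1),'top gear@235',g(atz('scene',p,235)))
E
python3 -c "
from h import *
sspot(None,False); sspot('pics/s2.png'); s=env.state();print(g(s['ee_pos']),s['force'],s['ee_pos'])"
```

```text
spot 32 [325.3 179.2] top gear@235 [10.9  3.5]
spot 71 [306.9 196.1] top gear@235 [-25.4 -68.4]
spot 58 [339.1 196.8] top gear@235 [ 49.1 -64.7]
spot 19 [319.9 197.8] top gear@235 [  5.4 -72.5]
spot 108 [345.  173.2] top gear@235 [57.5 34. ]
spot 32 [321.3 179. ] top gear@235 [1.  3.5]
spot 72 [306.9 196.1] top gear@235 [-25.1 -68.6]
spot 58 [339.1 196.8] top gear@235 [ 49.1 -64.7]
spot 22 [326.  197.6] top gear@235 [ 19.3 -70.4]
[31.2  2.4] [1.03572454 0.14150527 0.95202362] [606.91154177 -49.80281369 220.79966836]
```

View pics/s2.png

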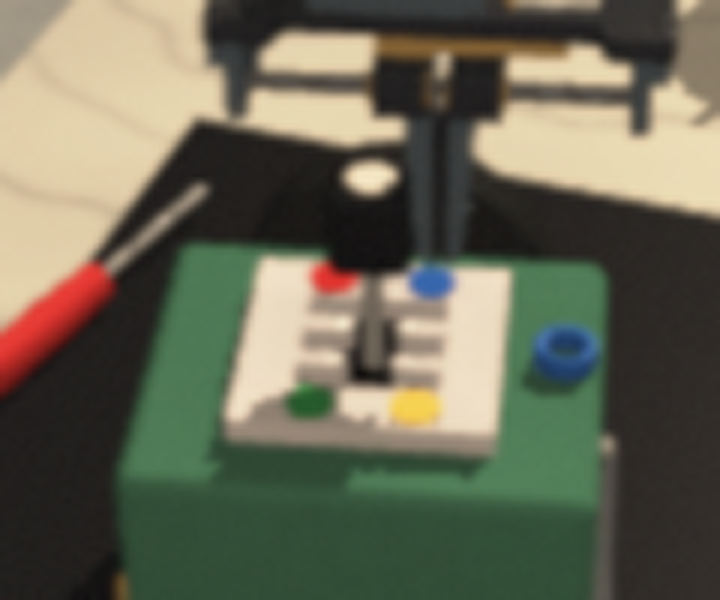

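The second scene crop shows the stem centred in the neutral channel, with the spot moved to (370,178), so the knob is at about x=0. I'll back off, rise, and go round to its right side.

arm_command --motion '[{"offset":[0,0.008,0],"spin":0},{"offset":[0,0.01,0],"spin":0},{"offset":[0,0,-0.03],"spin":0},{"offset":[0,0,-0.03],"spin":0},{"offset":[0,0,0],"spin":0}]'

```text
time_s: 7.68
ee_pos: [626.1, -45.5, 283.0]
ee_rot: [179.8, 0.1, 103.7]
force: [0.8, 0.1, 0.2]
gripper_width: 0.4
gripper_force: 0.0
```

arm_command --motion '[{"offset":[-0.026,-0.025,0],"spin":0},{"offset":[-0.027,-0.025,0],"spin":0},{"offset":[0,0,0],"spin":0},{"offset":[0,0,0.03],"spin":0},{"offset":[0,0,0.03],"spin":0}]'

```text
time_s: 8.3
ee_pos: [588.8, -108.1, 219.3]
ee_rot: [-180.0, -0.1, 103.7]
force: [0.1, -0.4, 0.1]
gripper_width: 0.3
gripper_force: 0.0
```

```bash
python3 -c "
from h import *
sspot(); s=env.state();print(g(s['ee_pos']),s['force'],s['ee_pos'])"
```

```text
spot 72 [340.9 173.5] top gear@235 [47.5 31.6]
spot 70 [306.8 196.1] top gear@235 [-25.5 -68.6]
spot 58 [339.1 196.8] top gear@235 [ 49.1 -64.7]
spot 21 [326.1 197.6] top gear@235 [ 19.6 -70.3]
[ -2.4 -48.8] [-2.79914982  0.22724948 -2.88455161] [ 586.36240462 -107.51995492  214.58271933]
```

arm_command --motion '[{"offset":[0,0.001,0],"spin":0},{"offset":[0.008,0,0],"spin":0},{"offset":[0.003,0,0],"spin":0},{"offset":[0.003,0,0],"spin":0},{"offset":[0.003,0,0],"spin":0}]'

```text
time_s: 8.98
ee_pos: [585.6, -91.8, 221.3]
ee_rot: [180.0, 0.0, 103.7]
force: [-0.1, -0.1, 0.9]
gripper_width: 0.1
gripper_force: 0.0
```

arm_command --motion '[{"offset":[0.003,0,0],"spin":0},{"offset":[0.003,0,0],"spin":0},{"offset":[0.003,0,0],"spin":0},{"offset":[0,0,0],"spin":0}]'

```text
time_s: 9.48
ee_pos: [583.6, -83.3, 221.2]
ee_rot: [180.0, 0.0, 103.7]
force: [0.2, -2.0, 1.6]
gripper_width: 0.6
gripper_force: 1.2
```

```bash
python3 -c "
from h import *
sspot('pics/s3.png'); s=env.state();print(g(s['ee_pos']),s['force'],s['ee_pos'])"
```

```text
spot 21 [303. 166.] top gear@235 [-52.   58.3]
spot 83 [339.9 167.1] top gear@235 [43.1 61.1]
spot 74 [342.8 175.2] top gear@235 [52.6 24.4]
spot 72 [306.9 196.1] top gear@235 [-25.1 -68.6]
spot 29 [326.3 196.8] top gear@235 [ 19.7 -67.1]
spot 58 [339.1 196.8] top gear@235 [ 49.1 -64.7]
[  0.6 -24.7] [ 0.53185655 -1.85432633  0.63169841] [583.58603977 -83.33015547 221.07347411]
```

View pics/s3.png

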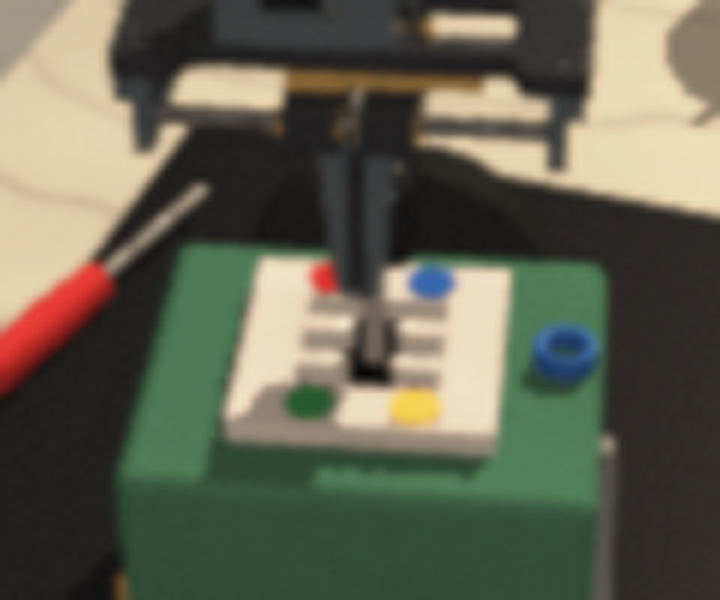

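The third scene crop shows the fingers pushing the knob left, and the stem at (370,335) has begun to move along the channel. I'll continue the push.

arm_command --motion '[{"offset":[0.003,0,0],"spin":0},{"offset":[0.003,0,0],"spin":0},{"offset":[0.003,0,0],"spin":0},{"offset":[0.003,0,0],"spin":0},{"offset":[0,0,0],"spin":0}]'

```text
time_s: 10.15
ee_pos: [580.6, -71.2, 220.9]
ee_rot: [180.0, -0.0, 103.7]
force: [1.5, -1.2, 2.2]
gripper_width: 0.2
gripper_force: 1.0
```

arm_command --motion '[{"offset":[0.003,0,0],"spin":0},{"offset":[0.003,0,0],"spin":0},{"offset":[0.003,0,0],"spin":0},{"offset":[0.003,0,0],"spin":0},{"offset":[0,0,0],"spin":0}]'

```text
time_s: 10.78
ee_pos: [577.5, -59.6, 220.6]
ee_rot: [-180.0, -0.0, 103.7]
force: [1.2, -0.6, 0.4]
gripper_width: 0.7
gripper_force: 0.7
```

arm_command --motion '[{"offset":[0.002,0,0],"spin":0},{"offset":[0.002,0,0],"spin":0},{"offset":[0,0,0],"spin":0}]'

```text
time_s: 11.15
ee_pos: [576.5, -56.0, 220.8]
ee_rot: [-180.0, -0.0, 103.7]
force: [-0.1, -0.9, -0.5]
gripper_width: 0.3
gripper_force: 0.8
```

```bash
python3 -c "
from h import *
sspot('pics/s4.png'); s=env.state();print(g(s['ee_pos']),s['force'],s['ee_pos'])"
```

```text
spot 76 [305.8 168.6] top gear@235 [-43.1  46.9]
spot 71 [306.9 196.1] top gear@235 [-25.4 -68.4]
spot 22 [319.2 196.9] top gear@235 [  3.5 -69.1]
spot 31 [326.3 196.6] top gear@235 [ 19.5 -66.5]
spot 58 [339.1 196.8] top gear@235 [ 49.1 -64.7]
[0.1 3.6] [ 0.68384727 -1.6678697  -1.02464338] [576.47904022 -56.00927692 220.79865408]
```

View pics/s4.png

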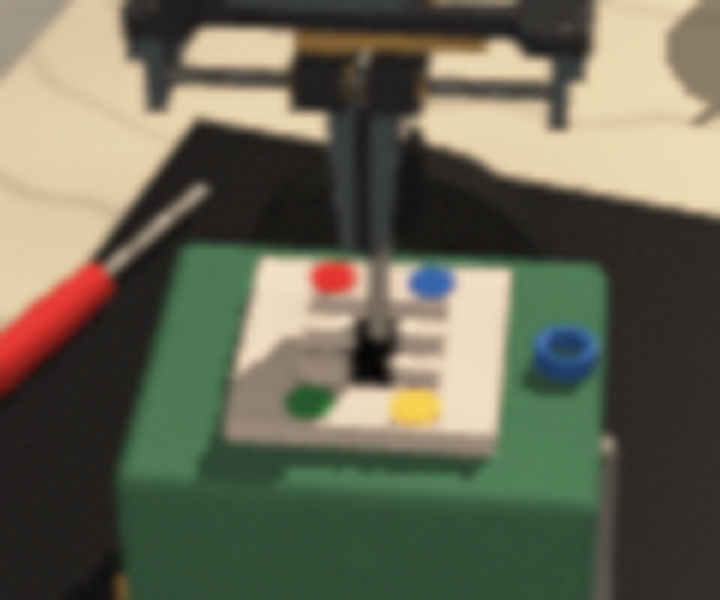

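The fourth scene crop shows the stem at (380,310), near the left column and still in the channel, with no stop felt yet. I'll creep on until the force rises.

arm_command --motion '[{"offset":[0.001,0,0],"spin":0},{"offset":[0.001,0,0],"spin":0},{"offset":[0,0,0],"spin":0}]'

```text
time_s: 11.58
ee_pos: [576.1, -54.2, 220.9]
ee_rot: [-180.0, -0.0, 103.7]
force: [-0.5, -2.2, -1.0]
gripper_width: 0.3
gripper_force: 0.9
```

arm_command --motion '[{"offset":[0.001,0,0],"spin":0},{"offset":[0.001,0,0],"spin":0},{"offset":[0,0,0],"spin":0}]'

```text
time_s: 11.95
ee_pos: [575.8, -52.7, 220.8]
ee_rot: [-180.0, 0.1, 103.7]
force: [0.6, -4.1, -1.5]
gripper_width: 0.2
gripper_force: 2.0
```

arm_command --motion '[{"offset":[0.001,0,0],"spin":0},{"offset":[0.001,0,0],"spin":0},{"offset":[0,0,0],"spin":0}]'

```text
time_s: 12.32
ee_pos: [575.5, -51.4, 220.7]
ee_rot: [-180.0, 0.1, 103.7]
force: [0.2, -7.2, -2.8]
gripper_width: 0.5
gripper_force: 2.9
```

The stop is felt (7 N). Now I back off, rise, and go round to the near side of the knob.

arm_command --motion '[{"offset":[-0.008,0,0],"spin":0},{"offset":[-0.01,0,0],"spin":0},{"offset":[0,0,-0.03],"spin":0},{"offset":[0,0,-0.035],"spin":0},{"offset":[0,0,0],"spin":0}]'

```text
time_s: 12.95
ee_pos: [581.2, -67.7, 289.2]
ee_rot: [179.6, 0.0, 103.7]
force: [0.3, 0.4, -0.4]
gripper_width: 0.5
gripper_force: 0.0
```

arm_command --motion '[{"offset":[0.0,-0.026,0],"spin":0},{"offset":[0.0,-0.026,0],"spin":0},{"offset":[0.022,0,0],"spin":0},{"offset":[0.023,0,0],"spin":0},{"offset":[0,0,0],"spin":0}]'

```text
time_s: 13.58
ee_pos: [517.8, -35.3, 285.2]
ee_rot: [-179.9, -0.1, 103.8]
force: [0.0, 0.2, 0.5]
gripper_width: 0.2
gripper_force: 0.0
```

```bash
python3 -c "
from h import *
sspot('pics/s5.png'); s=env.state();print(g(s['ee_pos']),s['force'],s['ee_pos'])"
```

```text
spot 71 [306.9 196.1] top gear@235 [-25.4 -68.4]
spot 22 [319.2 196.9] top gear@235 [  3.5 -69.1]
spot 30 [326.3 196.5] top gear@235 [ 19.7 -66.1]
spot 58 [339.1 196.8] top gear@235 [ 49.1 -64.7]
[-51.8  36.7] [-0.26711614  0.17998    -0.26385346] [518.15340636 -36.037732   285.28819767]
```

View pics/s5.png

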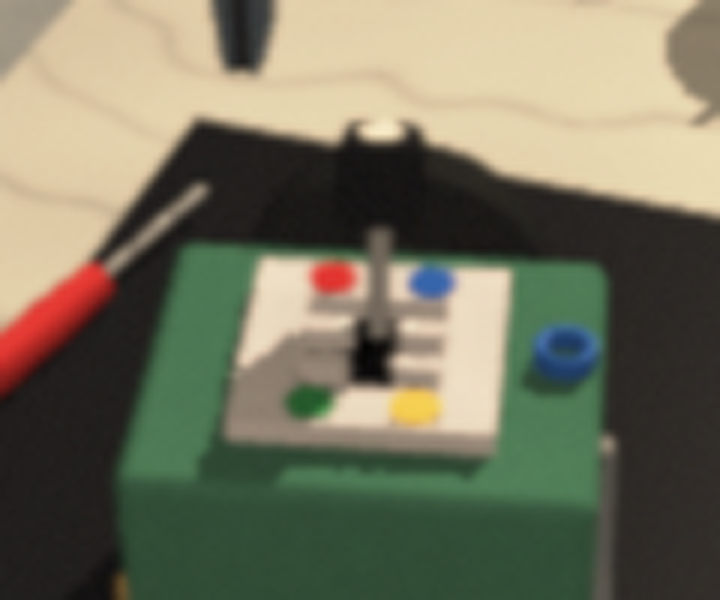

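The fifth scene crop shows the lever in the left column in neutral, spot at (380,130), with the fingers clear on the near side. I'll descend and push toward the far end.

arm_command --motion '[{"offset":[0,0,0.03],"spin":0},{"offset":[0,0,0.034],"spin":0},{"offset":[0,0,0],"spin":0},{"offset":[0,0.008,0],"spin":0},{"offset":[0,0.006,0],"spin":0}]'

```text
time_s: 14.25
ee_pos: [533.8, -33.2, 223.5]
ee_rot: [179.8, 0.1, 103.7]
force: [0.2, 0.0, 0.5]
gripper_width: 0.1
gripper_force: 0.0
```

arm_command --motion '[{"offset":[0,0.003,0],"spin":0},{"offset":[0,0.003,0],"spin":0},{"offset":[0,0.003,0],"spin":0},{"offset":[0,0.003,0],"spin":0},{"offset":[0,0.003,0],"spin":0}]'

```text
time_s: 14.88
ee_pos: [546.2, -29.5, 222.0]
ee_rot: [-179.9, -0.0, 103.7]
force: [-2.1, -0.2, 2.4]
gripper_width: 0.6
gripper_force: 1.3
```

arm_command --motion '[{"offset":[0,0.003,0],"spin":0},{"offset":[0,0.003,0],"spin":0},{"offset":[0,0.003,0],"spin":0},{"offset":[0,0.003,0],"spin":0},{"offset":[0,0,0],"spin":0}]'

```text
time_s: 15.5
ee_pos: [558.8, -26.6, 221.8]
ee_rot: [180.0, 0.0, 103.7]
force: [-0.5, 1.0, 0.4]
gripper_width: 0.3
gripper_force: 0.4
```

```bash
python3 -c "
from h import *
sspot('pics/s6.png'); s=env.state();print(g(s['ee_pos']),s['force'],s['ee_pos'])"
```

```text
spot 87 [306.1 168.1] top gear@235 [-42.6  49.1]
spot 72 [306.9 196.1] top gear@235 [-25.1 -68.6]
spot 46 [321.4 196.7] top gear@235 [  8.3 -67.9]
spot 58 [339.1 196.8] top gear@235 [ 49.1 -64.7]
[-10.2  36.3] [-0.3426201  -0.64211389 -0.03003776] [558.7599678  -26.61508574 221.81864215]
```

View pics/s6.png

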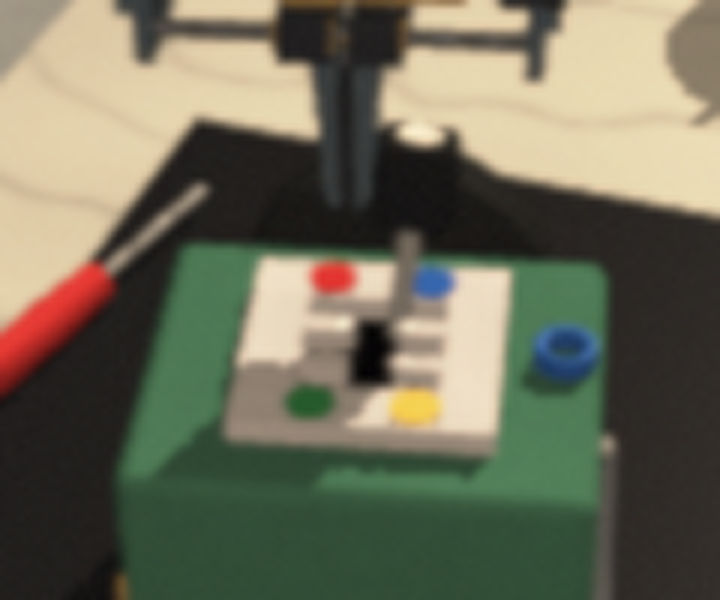

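The sixth scene crop shows the stem inside the far-left slot beside the blue dot, at (408,270). I'll push on to its end.

arm_command --motion '[{"offset":[0,0.003,0],"spin":0},{"offset":[0,0.003,0],"spin":0},{"offset":[0,0.003,0],"spin":0},{"offset":[0,0.003,0],"spin":0},{"offset":[0,0.002,0],"spin":0}]'

```text
time_s: 16.18
ee_pos: [571.9, -23.4, 221.6]
ee_rot: [-180.0, -0.0, 103.7]
force: [-2.2, -1.1, -1.5]
gripper_width: 0.5
gripper_force: 1.0
```

arm_command --motion '[{"offset":[0,0.002,0],"spin":0},{"offset":[0,0.002,0],"spin":0},{"offset":[0,0,0],"spin":0}]'

```text
time_s: 16.55
ee_pos: [576.1, -22.3, 222.0]
ee_rot: [180.0, -0.0, 103.7]
force: [-0.8, -0.7, -0.8]
gripper_width: 0.1
gripper_force: 0.6
```

arm_command --motion '[{"offset":[0,0.001,0],"spin":0},{"offset":[0,0.001,0],"spin":0},{"offset":[0,0,0],"spin":0}]'

```text
time_s: 16.92
ee_pos: [577.8, -21.9, 222.0]
ee_rot: [180.0, -0.0, 103.7]
force: [-1.3, -0.4, -1.4]
gripper_width: 0.6
gripper_force: 0.8
```

arm_command --motion '[{"offset":[0,0.001,0],"spin":0},{"offset":[0,0.001,0],"spin":0},{"offset":[0,0,0],"spin":0}]'

```text
time_s: 17.3
ee_pos: [579.8, -21.4, 221.9]
ee_rot: [180.0, -0.0, 103.7]
force: [-2.0, -0.5, -0.7]
gripper_width: 0.5
gripper_force: 0.8
```

arm_command --motion '[{"offset":[0,0.001,0],"spin":0},{"offset":[0,0.001,0],"spin":0},{"offset":[0,0,0],"spin":0}]'

```text
time_s: 17.68
ee_pos: [581.7, -21.0, 221.9]
ee_rot: [-180.0, -0.0, 103.7]
force: [-1.3, -1.6, -1.3]
gripper_width: 0.7
gripper_force: 0.9
```

arm_command --motion '[{"offset":[0,0.001,0],"spin":0},{"offset":[0,0.001,0],"spin":0},{"offset":[0,0,0],"spin":0}]'

```text
time_s: 18.05
ee_pos: [583.0, -20.6, 221.7]
ee_rot: [-179.9, -0.0, 103.7]
force: [-3.9, -1.5, -0.8]
gripper_width: 0.1
gripper_force: 2.1
```

arm_command --motion '[{"offset":[0,0.001,0],"spin":0},{"offset":[0,0.001,0],"spin":0},{"offset":[0,0,0],"spin":0}]'

```text
time_s: 18.42
ee_pos: [584.4, -20.3, 221.5]
ee_rot: [-179.8, -0.0, 103.7]
force: [-6.3, -1.5, -0.0]
gripper_width: 0.1
gripper_force: 2.9
```

arm_command --motion '[{"offset":[0,0.001,0],"spin":0},{"offset":[0,0.001,0],"spin":0},{"offset":[0,0,0],"spin":0}]'

```text
time_s: 18.8
ee_pos: [585.6, -19.9, 221.4]
ee_rot: [-179.7, -0.0, 103.7]
force: [-7.9, -1.6, -1.4]
gripper_width: 0.3
gripper_force: 3.7
```

The end stop is felt (8 N). I back away, rise and move clear.

arm_command --motion '[{"offset":[0,-0.01,0],"spin":0},{"offset":[0,-0.02,0],"spin":0},{"offset":[0,-0.01,-0.03],"spin":0},{"offset":[0,0,-0.035],"spin":0},{"offset":[0,-0.02,-0.02],"spin":0}]'

```text
time_s: 19.42
ee_pos: [531.5, -33.5, 309.6]
ee_rot: [179.5, 0.1, 103.7]
force: [-0.4, 0.4, 0.1]
gripper_width: 0.0
gripper_force: 0.0
```

arm_command --motion '[{"offset":[0.04,-0.025,0],"spin":0},{"offset":[0.045,-0.025,0],"spin":0},{"offset":[0.045,-0.025,0],"spin":0},{"offset":[0.045,-0.02,0],"spin":0},{"offset":[0.045,0,0],"spin":0}]'

```text
time_s: 20.05
ee_pos: [384.3, 159.0, 308.3]
ee_rot: [179.6, -0.1, 103.7]
force: [0.2, 0.4, 0.4]
gripper_width: 0.6
gripper_force: 0.0
```

arm_command --motion '[{"offset":[0.045,0,0],"spin":0},{"offset":[0.03,0,0],"spin":0},{"offset":[0,0,0],"spin":0}]'

```text
time_s: 20.42
ee_pos: [367.4, 232.5, 307.7]
ee_rot: [179.8, -0.1, 103.9]
force: [-0.2, 1.0, 0.9]
gripper_width: 0.5
gripper_force: 0.0
```

```bash
python3 - <<'E'
from h import *
a,_=env.grab_frame('top');b,_=env.grab_frame('scene')
A=cv2.resize(a[130:250,270:390],(400,400),interpolation=cv2.INTER_CUBIC);B=cv2.resize(b[140:260,260:380],(400,400),interpolation=cv2.INTER_CUBIC)
cv2.imwrite('pics/f.png',np.hstack([A,B]))
for c in('top','scene'):
  for n,z in(('lever_knob',207),('wax_ring_mid',143),('wax_block_center',37),('spring_clamp_mid',11),('scraper_grip',10)):
    for r in env.pinpoint(c,n)[:1]:print(c,n,round(r['score'],2),np.round(r['location'],1),g(atz(c,r['location'],z)))
print(env.state()['force'],env.state()['ee_pos'],env.state()['time_s'])
E
```

```text
top wax_ring_mid 0.5 [320.4 157.1] [88.4  7. ]
top wax_block_center 0.69 [405.8 207.5] [ -68.8 -181. ]
top spring_clamp_mid 0.57 [402.1 141.3] [ 108.  -223.7]
top scraper_grip 0.69 [286.9 285.9] [-190.7  163.7]
scene lever_knob 0.75 [337.3 180.8] [38.2 39.3]
scene wax_ring_mid 0.47 [353.9 204.5] [83.7 26.1]
scene wax_block_center 0.84 [288.5 286. ] [ -63.8 -171.6]
scene spring_clamp_mid 0.65 [361.2 315.3] [ 114.1 -220.8]
scene scraper_grip 0.77 [266.7 204.7] [-193.7  170.2]
[0.01979579 0.77621354 0.3568831 ] [367.14879684 230.11651607 306.95324246] 21.025
```

View pics/f.png

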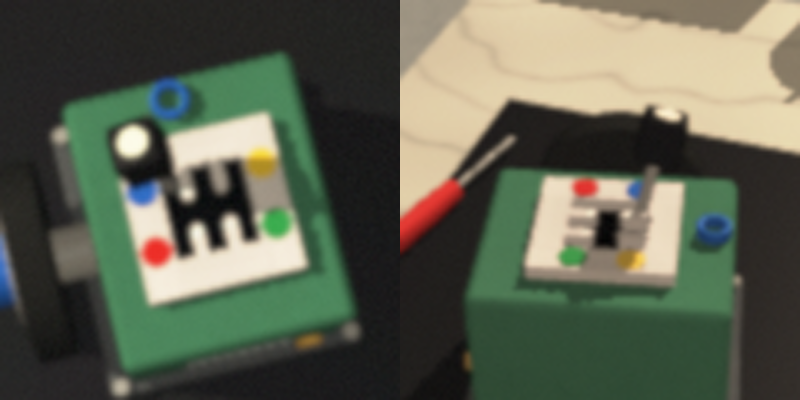

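The final picture shows the knob over the far-left slot beside the blue dot. The spot is at (132,141) in the top crop, and the scene network gives the knob at (38,39) mm. The bystanders are unmoved and the hand is clear, so I'll hand the job in.

```bash
python3 - <<'E'
from h import *
p=g(atz('top',[309.6,172.3],226)); print(p)
if min(p)>39: print(env.job_done())
E
```

```text
[42.6 42.5]
the job is handed in; nothing more can be done
None
```

The lever is fully home at the end of the slot beside the blue dot, the hand is clear, nothing was gripped, the other items look undisturbed, and the job was handed in at about 21 s.

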